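Find the full tin of brass letters and clamp it in the tilted stand

TASK

Three identical closed tins stand on the bookbinder's bench; only one is full of brass letters, which you can tell by lifting them. Flip the red-knobbed cam lever of the tilted stand fully open, set the full tin gently down into the stand's leaning cradle, let go of it, and flip the lever fully closed so that the jaw clamps it. The two empty tins must end standing upright where they were, and the other things on the bench stay undisturbed.

Things in the scene. Friction and masses are not known exactly. Their poses are not given: they have to be found in the camera images.
- tin_a: one of three identical closed square tins, green with brass bands and a brass cap: 54 x 54 mm, 120 mm tall, cap 38 mm across up to 128 mm. Origin: centre of underside; z up the tin, x and y square to its sides. Stands upright on the bench (z = 0). Full: about 0.56 kg, empty: about 0.16 kg (each +-15%); which one is full changes from start to start and does not show.
- tin_b: one of three identical closed square tins, green with brass bands and a brass cap: 54 x 54 mm, 120 mm tall, cap 38 mm across up to 128 mm. Origin: centre of underside; z up the tin, x and y square to its sides. Stands upright on the bench (z = 0). Full: about 0.56 kg, empty: about 0.16 kg (each +-15%); which one is full changes from start to start and does not show.
- tin_c: one of three identical closed square tins, green with brass bands and a brass cap: 54 x 54 mm, 120 mm tall, cap 38 mm across up to 128 mm. Origin: centre of underside; z up the tin, x and y square to its sides. Stands upright on the bench (z = 0). Full: about 0.56 kg, empty: about 0.16 kg (each +-15%); which one is full changes from start to start and does not show.
- cradle: wooden seat of the stand, leaning 30 deg to the stand's rear (roughly the robot's left). Origin: centre of the seat floor, 55 mm above the bench, where the clamped tin's origin belongs; z up along the leaning tin's axis, y level (the stand's left, roughly away from the robot), x to the front and up. Floor +-35 mm in x. The back plate (70 mm high along z, face at x = -27 mm) carries the leaning tin; the x > 0 side is open.
- jaw_face (a point): middle of the face of the sliding rubber jaw. In cradle axes the face is at y = 26.5 mm (lever closed) to 39 mm (open); a fixed metal cheek faces it at y = -27 mm. Both are 45 mm high along z, x from -27 to 20 mm. With the lever open set the tin in near y = 6 mm; closing slides it to y = 0. Any side of the tin may face the back.
- clamp_lever (a joint): angle of the cam lever about an upright axis: 0 = closed (points to the stand's front, roughly the robot's right), growing counter-clockwise from above to 1.6 = fully open (points to the stand's left, roughly away from the robot). The jaw moves out 8 mm per rad. It stays where it is left; turning takes 2 to 5 N at the knob.
- lever_knob (a point): middle of the lever's red upright round knob: 18 mm across, its top 21 mm above this point, the flat steel lever arm 23 mm below it (the arm's top lies 102 mm above the bench). 75 mm from the lever's axis. The knob is fixed to the lever.
- lever_pivot (a point): point on the lever's upright axis, 92 mm above the bench; in the stand's level directions it lies 15 mm to the rear and 85 mm to the left of the cradle's origin. Axes: x = stand's front direction, y = its left, z up.
- book: bystander: red hard-bound book 210 x 150 x 36 mm. Leave it alone.
- brush: bystander: paste brush lying on the bench. Leave it alone.
- weight: bystander: brass cylinder weight 52 mm across, 50 mm tall. Leave it alone.
- mug: bystander: blue mug 90 mm tall. Leave it alone.
- jar: bystander: closed jar 64 mm across, 85 mm tall. Leave it alone.
- spool: bystander: wooden thread spool 48 mm across, 65 mm tall. Leave it alone.
Things that resemble listed ones, but are neither listed nor needed, are in the scene too. What is shaped like the tin_a but blue or purple is not meant.

How it is judged:
On the way, in this order (a step that is already met when the one before it is completed fails the run):
1. the clamp lever is flipped fully open (past 1.3 rad) (value of joint clamp_lever above 1.3 rad), for 0.1 s.
2. with the lever open, the full tin rests in the cradle on its floor and back, let go by the fingers (its weight of more than 2.8 N borne by the cradle) (value of joint clamp_lever above 1 rad and ((x of tin_a in the frame of cradle between -0.008 and 0.01 m and y of tin_a in the frame of cradle between -0.006 and 0.018 m and z of tin_a in the frame of cradle between -0.005 and 0.008 m and angle between the z axis of tin_a and the z axis of cradle, either way round below 0.15 rad and contact force between the fingers and tin_a below 0.1 N and contact force between tin_a and cradle above 2.8 N and linear speed of tin_a below 0.03 m/s) or (x of tin_b in the frame of cradle between -0.008 and 0.01 m and y of tin_b in the frame of cradle between -0.006 and 0.018 m and z of tin_b in the frame of cradle between -0.005 and 0.008 m and angle between the z axis of tin_b and the z axis of cradle, either way round below 0.15 rad and contact force between the fingers and tin_b below 0.1 N and contact force between tin_b and cradle above 2.8 N and linear speed of tin_b below 0.03 m/s) or (x of tin_c in the frame of cradle between -0.008 and 0.01 m and y of tin_c in the frame of cradle between -0.006 and 0.018 m and z of tin_c in the frame of cradle between -0.005 and 0.008 m and angle between the z axis of tin_c and the z axis of cradle, either way round below 0.15 rad and contact force between the fingers and tin_c below 0.1 N and contact force between tin_c and cradle above 2.8 N and linear speed of tin_c below 0.03 m/s))), for 0.3 s.
At the end, for the whole second after the job is handed in: Lever closed (below 0.15 rad). Full tin clamped in the cradle: its origin off the seat's by -8 to 10 mm in x, 6 mm in y, -5 to 8 mm in z, axes within 0.15 rad. The other tins stand upright (within 0.1 rad), at rest, within 50 mm of where they started (value of joint clamp_lever below 0.15 rad and ((x of tin_a in the frame of cradle between -0.008 and 0.01 m and y of tin_a in the frame of cradle between -0.006 and 0.006 m and z of tin_a in the frame of cradle between -0.005 and 0.008 m and angle between the z axis of tin_a and the z axis of cradle, either way round below 0.15 rad and linear speed of each of tin_a, tin_b, tin_c below 0.02 m/s and distance of each of tin_b, tin_c from where it was at the start of the episode below 0.05 m and angle between each of tin_b, tin_c's own z axis and vertical below 0.1 rad) or (x of tin_b in the frame of cradle between -0.008 and 0.01 m and y of tin_b in the frame of cradle between -0.006 and 0.006 m and z of tin_b in the frame of cradle between -0.005 and 0.008 m and angle between the z axis of tin_b and the z axis of cradle, either way round below 0.15 rad and linear speed of each of tin_b, tin_a, tin_c below 0.02 m/s and distance of each of tin_a, tin_c from where it was at the start of the episode below 0.05 m and angle between each of tin_a, tin_c's own z axis and vertical below 0.1 rad) or (x of tin_c in the frame of cradle between -0.008 and 0.01 m and y of tin_c in the frame of cradle between -0.006 and 0.006 m and z of tin_c in the frame of cradle between -0.005 and 0.008 m and angle between the z axis of tin_c and the z axis of cradle, either way round below 0.15 rad and linear speed of each of tin_c, tin_a, tin_b below 0.02 m/s and distance of each of tin_a, tin_b from where it was at the start of the episode below 0.05 m and angle between each of tin_a, tin_b's own z axis and vertical below 0.1 rad))); the robot touches nothing.
It fails at once if a tin is dropped or rammed into the cradle (over 45 N) (contact force between any of tin_a, tin_b, tin_c and cradle above 45 N).
It fails at once if a tin is knocked over (angle between any of tin_a, tin_b, tin_c's own z axis and vertical above 1.05 rad).
It fails at once if a bystander is moved more than 40 mm (distance of any of book, brush, weight, mug, jar, spool from where it was at the start of the episode above 0.04 m).
It also fails if it takes over 72 s, if anything falls off the work surface, if the arm or the gripper's body presses on something with over 40 N, if the wrist force passes 120 N, or if a joint passes its speed limit or range.

ROBOT

A 7-joint arm with a two-finger parallel gripper is mounted at the origin on the work surface. World frame = base frame: x ahead of the robot, y to its left, z up, the work surface at z = 0. Lengths are in m, angles in rad, forces in N, time in s.
With the tool pointing down it reaches from about 0.4 to 0.9 m from the base axis. Payload 5.5 kg.
Tool frame: the origin (TCP) lies midway between the tips of the shut fingers; the grasp point (between the pads) lies 19 mm behind it (manip.grip_depth is the distance from the TCP to the grasp point, in m); z points along the fingers, x is the direction in which the jaws open and shut, and the axes are right-handed (so a half turn about z gives the same grasp; the last joint's range is limited). The gripper opens to 92 mm and grips with 3 to 60 N. Pads are 19 mm wide; open, the fingers measure 130 mm over their backs; the gripper's body (75 mm by 190 mm) begins 47 mm behind the grasp point.
Start: joints at [-0.853, 0.501, -0.427, 1.55, 0.221, 1.138, -0.21], TCP at [0.285, 0.584, 0.227] pointing down, gripper open.
Joint ranges: [-2.88, 2.88], [-0.31, 2.03], [-1.54, 1.56], [0.2, 2.42], [-1.41, 4.55], [0.19, 2.02], [-2.57, 2.57]. Speed limits (rad/s): [2.57, 2.57, 3.14, 3.14, 3.14, 3.14, 3.14].

INTERFACE

Orientations are given as a unit quaternion [x, y, z, w].
In Python, from bench import manip, effector, viewer gives the robot as it stands. Calls block until the motion is done:
- manip.move_pose(position, orientation): joint-space move of the TCP to a pose.
- manip.servo_line(position, ori=None, vel=0.15): straight line of the TCP; ori=None keeps the orientation; vel is the mean speed in m/s.
- manip.movej(angles): joint-space move.
- effector.open_jaws() and effector.close(f_grip=None): open the fingers fully, or close them until they stop; f_grip is the grip in N (None keeps the last).
- manip.sleep(seconds).
- manip.solve_ik(position, orientation): joint angles nearest the present ones, or None.
- viewer.get_image(name): name is "side" or "top"; returns the picture (480x640x3 uint8, red, green, blue); there is no depth.
- viewer.get_calibration(name): a dict with "vfov" (degrees; the focal length in pixels is half the picture's height over the tangent of half this angle, whatever the lens; pixels are square), "cx", "cy" (the principal point, pixels), "eye" and "attitude" of the camera in the world. Camera axes: x right, y down, z forward; pixel columns grow to the right and rows downward; lengths in m; the calibration is good to about 2 mm. A picture is of the moment at which its call begins. get_calibration takes no time and is no camera call.
A pose or a line that the arm cannot do raises manip.PlanningError and nothing moves.
- manip.hand_in(): hands the job in, once; it reports no verdict.
Readings, each from a call of its own:
- manip.current_clock(): time.
- manip.current_q(): joint angles.
- manip.current_joint_velocities(): joint speeds.
- manip.current_tau(): joint torques, N m.
- manip.current_tool_pos(): TCP position.
- manip.current_tcp_rot(): TCP orientation.
- manip.current_force(): force on the tool from outside, world axes, zero at the start.
- manip.current_wrist_torque(): the same for the moment, N m.
- manip.current_finger_gap(): finger opening in m.
Only numpy, scipy, OpenCV 4.12 (cv2) and the standard library are available. Lean on these libraries where they do the work, as an engineer would, in place of code of your own. Each camera call takes 0.05 s, during which the arm holds its last target.

## Working session

There is one attempt and no reset: what is moved stays moved. The work goes in short steps, each a Python script; the robot and the scene stay as the last script left them, time stands still between calls to the robot, and variables do not carry over. Pictures are saved under pics/ and viewed, and the job is handed in when it is done.

```bash
ls; mkdir -p pics; python3 - <<'E'
from bench import manip, effector, viewer
import cv2
for n in ("side","top"):
    im=viewer.get_image(n); cv2.imwrite(f"pics/{n}0.png",im[:,:,::-1]); print(n,viewer.get_calibration(n))
print(manip.current_clock(),manip.current_tcp_rot(),manip.current_force(),manip.grip_depth)
E
```

```text
pics
side {'vfov': 54.70810935784451, 'cx': 322.3291645269461, 'cy': 238.93557617433976, 'eye': array([ 0.47696253, -0.8731209 ,  0.72090089]), 'attitude': array([ 0.88113415, -0.04701718,  0.02025641, -0.47008689])}
top {'vfov': 56.63876409675447, 'cx': 329.7993283044264, 'cy': 238.68998441643603, 'eye': array([0.42728647, 0.00646031, 1.04524221]), 'attitude': array([ 0.71082622, -0.70021657,  0.04802945, -0.04600007])}
0.1 [ 8.48300637e-01  5.29514143e-01 -7.88321615e-04  4.23073255e-04] [-0.15293692  0.41974721 -0.90122506] 0.0188
```

View pics/side0.png

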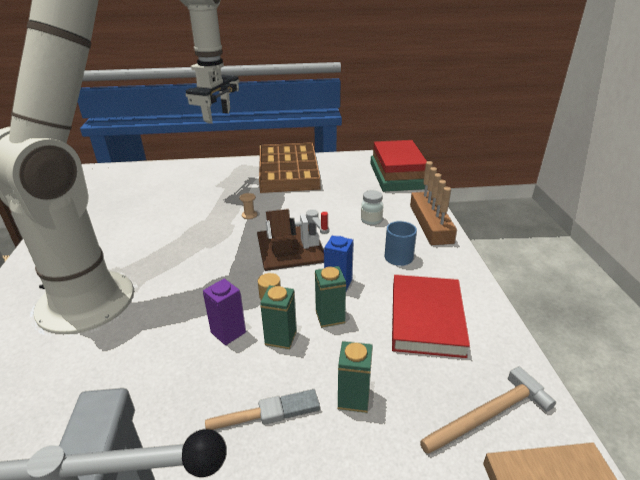

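View pics/top0.png

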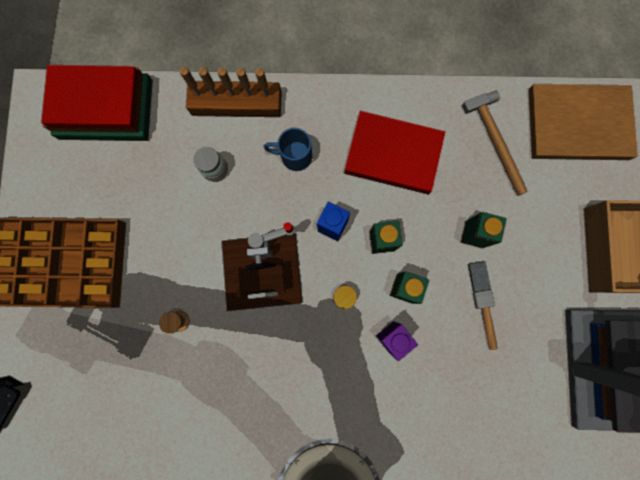

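Top view: three green tins have their caps at about (387,236), (413,287) and (488,229). The blue tin at (333,220) and the purple one at (398,341) are decoys, and the brass disc at (346,295) is the weight. The stand is at (262,270), and its red knob at (288,227) points right, so the lever is nearly closed.

Next I'll measure by colour mask and check enlarged crops.

```bash
cat > h.py <<'E'
import numpy as np, cv2
from scipy.spatial.transform import Rotation as R
from bench import manip, effector, viewer
cal={n:viewer.get_calibration(n) for n in("side","top")}
def ray(n,u,v):
    c=cal[n]; f=240/np.tan(np.radians(c['vfov']/2))
    d=R.from_quat(c['attitude']).apply([(u-c['cx'])/f,(v-c['cy'])/f,1.]); return c['eye'],d/np.linalg.norm(d)
def onz(n,u,v,z):
    e,d=ray(n,u,v); return e+d*(z-e[2])/d[2]
def proj(n,p):
    c=cal[n]; f=240/np.tan(np.radians(c['vfov']/2))
    q=R.from_quat(c['attitude']).inv().apply(np.asarray(p)-c['eye']); return np.array([c['cx']+f*q[0]/q[2],c['cy']+f*q[1]/q[2]])
def tri(a,b):
    e1,d1=ray("side",*a); e2,d2=ray("top",*b)
    t=np.linalg.lstsq(np.stack([d1,-d2],1),e2-e1,rcond=None)[0]
    p,q=e1+d1*t[0],e2+d2*t[1]; return (p+q)/2,np.linalg.norm(p-q)
def blobs(im,lo,hi,amin=15):
    hsv=cv2.cvtColor(im,cv2.COLOR_RGB2HSV); m=cv2.inRange(hsv,np.array(lo),np.array(hi))
    n,l,s,c=cv2.connectedComponentsWithStats(m); return m,[(c[i].round(1),s[i]) for i in range(1,n) if s[i][4]>=amin]
E
python3 - <<'E'
from h import *
np.set_printoptions(precision=4,suppress=True)
T=cv2.imread("pics/top0.png")[:,:,::-1].copy();S=cv2.imread("pics/side0.png")[:,:,::-1].copy()
def crop(im,x,y,w,h,k,fn): cv2.imwrite(fn,cv2.resize(im[y:y+h,x:x+w],None,fx=k,fy=k,interpolation=cv2.INTER_CUBIC)[:,:,::-1])
crop(T,215,200,110,120,5,"pics/c_top_stand.png"); crop(S,245,190,110,90,7,"pics/c_side_stand.png"); crop(T,320,190,200,180,4,"pics/c_top_tins.png")
for n,im in(("side",S),("top",T)):
    print(n,"brass",[(c,s[2:5]) for c,s in blobs(im,(14,140,130),(28,255,255),30)[1]])
    print(n,"red",[(c,s) for c,s in blobs(im,(0,180,80),(5,255,255))[1]], [(c,s) for c,s in blobs(im,(174,180,80),(180,255,255))[1]])
E
```

```text
side brass []
side red [] []
top brass [(array([592.7,  99.7]), array([11,  6, 38], dtype=int32)), (array([584.9, 106.8]), array([13,  7, 33], dtype=int32)), (array([503.1, 149.4]), array([ 43,  87, 335], dtype=int32)), (array([624.3, 246.2]), array([  33,   91, 2135], dtype=int32)), (array([624.1, 201.6]), array([27,  2, 41], dtype=int32)), (array([492.8, 225.9]), array([ 17,  17, 208], dtype=int32)), (array([388.5, 233.5]), array([ 16,  16, 211], dtype=int32)), (array([  5.9, 234.8]), array([13,  8, 95], dtype=int32)), (array([ 35.7, 235.3]), array([ 21,   8, 152], dtype=int32)), (array([ 99.4, 236.1]), array([ 21,   9, 152], dtype=int32)), (array([  4.7, 261.1]), array([11,  8, 74], dtype=int32)), (array([ 32.7, 261.5]), array([ 22,   8, 164], dtype=int32)), (array([ 97.1, 262.5]), array([ 21,   8, 167], dtype=int32)), (array([413.9, 287. ]), array([ 17,  17, 224], dtype=int32)), (array([  3.1, 288.3]), array([ 8,  8, 57], dtype=int32)), (array([ 30. , 288.4]), array([ 21,   9, 170], dtype=int32)), (array([ 94.8, 289.2]), array([ 21,   9, 181], dtype=int32)), (array([344.8, 296.7]), array([ 22,  23, 385], dtype=int32)), (array([489.5, 326.3]), array([ 10,  41, 126], dtype=int32))]
top red [(array([87.8, 94.6]), array([  42,   65,   92,   60, 5056], dtype=int32)), (array([394.8, 150.7]), array([ 345,  112,  100,   79, 5354], dtype=int32)), (array([287.4, 226.3]), array([284, 223,   8,   8,  49], dtype=int32))] []
```

View pics/c_top_stand.png

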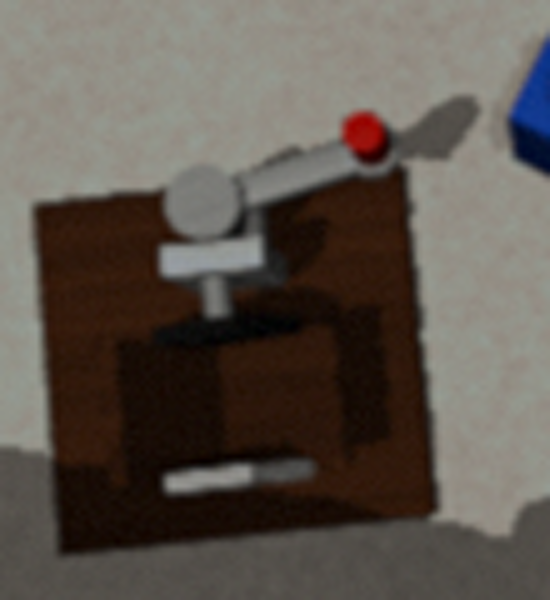

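View pics/c_side_stand.png

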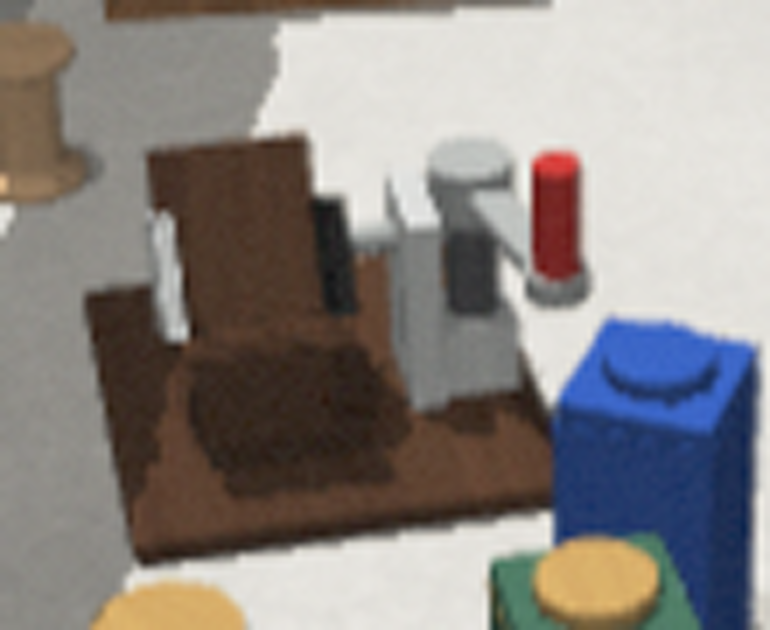

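View pics/c_top_tins.png

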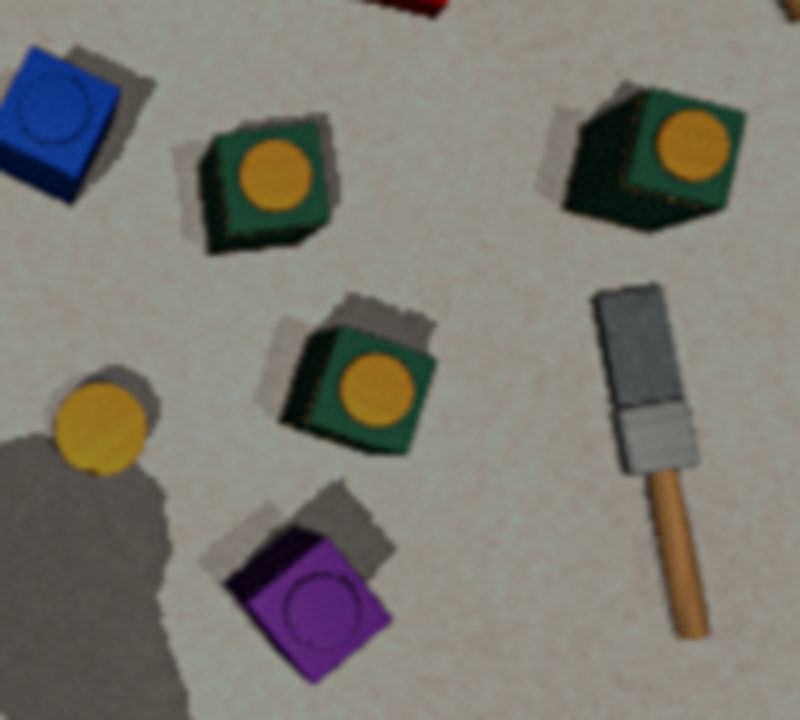

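The crops confirm it: three green tins with brass caps, against one blue and one purple tin with caps of their own colour. I'll measure the stand next, using the hub, knob, cheek and base.

```bash
python3 - <<'E'
from h import *
np.set_printoptions(precision=4,suppress=True)
T=cv2.imread("pics/top0.png")[:,:,::-1].copy();S=cv2.imread("pics/side0.png")[:,:,::-1].copy()
t=lambda x,y:((x+.5)/5+215-.5,(y+.5)/5+200-.5); s=lambda x,y:((x+.5)/7+245-.5,(y+.5)/7+190-.5)
print("hub",tri(s(470,158),t(204,201)))
print("knobtop",tri(s(556,162),t(364,133)), onz("top",*t(364,133),.146))
cor=[onz("top",*t(*c),.015) for c in((36,205),(403,170),(436,512),(62,552))]; print("base",np.array(cor))
for i in range(4):
    d=cor[(i+1)%4]-cor[i]; print(np.linalg.norm(d),np.degrees(np.arctan2(d[1],d[0])))
print("base corner tri",tri(s(142,555),t(436,512)),tri(s(87,296),t(62,552)))
print("backtop",tri(s(150,150),t(122,487)))
# tins: caps
for u,v in((388.5,233.5),(413.9,287),(492.8,225.9)): print("tin",onz("top",u,v,.128))
# green top faces: mask of lighter green
hsv=cv2.cvtColor(T,cv2.COLOR_RGB2HSV); print([hsv[y,x] for x,y in((380,228),(405,280),(482,220))])
for (u,v) in((388.5,233.5),(413.9,287),(492.8,225.9)):
    m=((hsv[:,:,0]>60)&(hsv[:,:,0]<90)&(hsv[:,:,2]>45)|((hsv[:,:,0]>12)&(hsv[:,:,0]<30)&(hsv[:,:,1]>140)&(hsv[:,:,2]>100))).astype(np.uint8)
    m=cv2.morphologyEx(m,cv2.MORPH_CLOSE,np.ones((3,3)))
    w=np.zeros_like(m); w[int(v)-22:int(v)+22,int(u)-22:int(u)+22]=1; m*=w
    m=cv2.morphologyEx(m,cv2.MORPH_OPEN,np.ones((5,5)))
    c=max(cv2.findContours(m,0,1)[0],key=cv2.contourArea)
    P=np.array([onz("top",*p[0],.12)[:2] for p in c],np.float32)
    r=cv2.minAreaRect(P*1000); print(r)
E
```

```text
hub (array([0.549 , 0.1624, 0.1084]), np.float64(0.0022010178064244125))
knobtop (array([0.5735, 0.0918, 0.1464]), np.float64(0.002921005088128231)) [0.5721 0.0918 0.146 ]
base [[0.5569 0.2561 0.015 ]
 [0.576  0.0855 0.015 ]
 [0.418  0.0665 0.015 ]
 [0.3974 0.2367 0.015 ]]
0.17162972337974583 -83.60984456755175
0.15913165463989354 -173.11524074049004
0.17152634984136636 96.8963543403831
0.16064796532809303 6.919348380224879
base corner tri (array([0.4197, 0.067 , 0.0074]), np.float64(0.0035100495199098056)) (array([0.3984, 0.2379, 0.0101]), np.float64(0.0022485201428038373))
backtop (array([0.4294, 0.1935, 0.1018]), np.float64(0.004441711477320215))
tin [ 0.5629 -0.1173  0.128 ]
tin [ 0.4528 -0.1691  0.128 ]
tin [ 0.5823 -0.3353  0.128 ]
[array([ 69, 120,  64], dtype=uint8), array([ 76, 171,  67], dtype=uint8), array([ 75, 147,  64], dtype=uint8)]
((563.3673706054688, -117.1362075805664), (53.29701232910156, 53.3636360168457), 7.709742546081543)
((452.9391784667969, -168.69384765625), (53.154659271240234, 53.43069839477539), 71.0830307006836)
((582.1968383789062, -335.4074401855469), (52.42033767700195, 53.961708068847656), 75.60289764404297)
```

```bash
cat >> h.py <<'E'
YAW=np.radians(-83.2)   # world direction of stand front
F=np.array([np.cos(YAW),np.sin(YAW),0]); L=np.array([-F[1],F[0],0]); U=np.array([0,0,1.])
PIV=np.array([.5490,.1624,.092])
C=PIV+.015*F-.085*L; C[2]=.055
ZC=U*np.cos(np.pi/6)-F*np.sin(np.pi/6); XC=F*np.cos(np.pi/6)+U*np.sin(np.pi/6); YC=L
cr=lambda x,y,z: C+x*XC+y*YC+z*ZC
TINS={'A':(.5631,-.1172,7.7),'B':(.4529,-.1689,-18.9),'C':(.5822,-.3353,-14.4)}
E
python3 - <<'E'
from h import *
print(C,L,F)
T=cv2.imread("pics/top0.png");S=cv2.imread("pics/side0.png")
a=cv2.resize(T[200:320,215:325],None,fx=5,fy=5);b=cv2.resize(S[190:280,245:355],None,fx=7,fy=7)
pts=[cr(-.027,-.027,.045),cr(.02,-.027,.045),cr(.02,-.027,0),cr(-.027,.0265,.045),cr(.02,.0265,.045),cr(-.027,-.03,.07),cr(-.027,.03,.07),PIV+[0,0,.016],cr(.035,-.027,0),cr(.035,.027,0)]
for p in pts:
    u=proj("top",p);v=proj("side",p)
    cv2.circle(a,tuple(int(i) for i in (u-[214.5,199.5])*5),3,(0,255,0),-1);cv2.circle(b,tuple(int(i) for i in (v-[244.5,189.5])*7),3,(0,255,0),-1)
cv2.imwrite("pics/chk_t.png",a);cv2.imwrite("pics/chk_s.png",b)
E
```

```text
[0.46637399 0.13744118 0.055     ] [0.99296551 0.11840397 0.        ] [ 0.11840397 -0.99296551  0.        ]
```

View pics/chk_t.png

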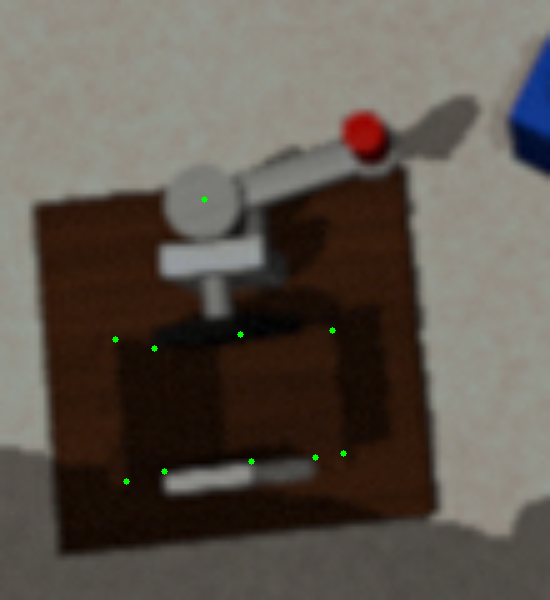

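View pics/chk_s.png

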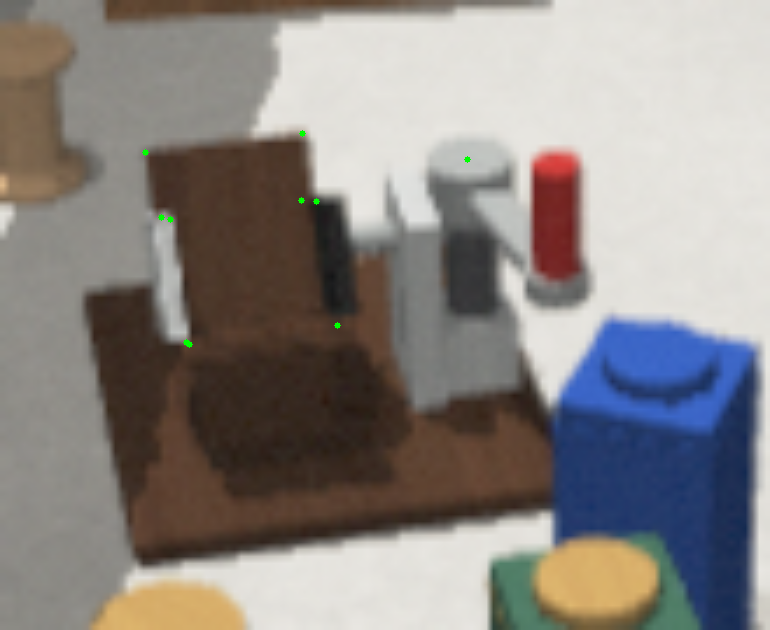

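The projected stand model falls on the drawn cheek, back plate, jaw and hub, so the stand pose is good, with the lever at about 0.2 rad. Now I'll check IK and clearances.

```bash
cat >> h.py <<'E'
def qdown(phi):
    x=np.array([np.cos(phi),np.sin(phi),0]); z=np.array([0,0,-1.]); return R.from_matrix(np.stack([x,np.cross(z,x),z],1)).as_quat()
def qcradle(s):  # tool x along s*YC, z along -ZC
    x=s*YC; z=-ZC; return R.from_matrix(np.stack([x,np.cross(z,x),z],1)).as_quat()
def knob(a,z=.125):
    t=YAW+a; return np.array([PIV[0]+.075*np.cos(t),PIV[1]+.075*np.sin(t),z])
E
python3 - <<'E'
from h import *
np.set_printoptions(precision=3,suppress=True)
print("blue",onz("top",334,220,.128),"purple",onz("top",400,341,.128),"weight",onz("top",344.8,296.7,.05))
for s in(1,-1):
    for a in (0.2,.9,1.55):
        print("knob",s,a,manip.solve_ik(knob(a,.112),qdown(YAW+a+s*np.pi/2)))
    for z in(.079,.15,.2): print("cradle",s,z,manip.solve_ik(cr(0,.006,z),qcradle(s)))
obs={'blue':onz("top",334,220,.128)[:2],'purple':onz("top",400,341,.128)[:2],'w':onz("top",344.8,296.7,.05)[:2]}
for k,(x,y,w) in TINS.items(): obs[k]=np.array([x,y])
for k,(x,y,w) in TINS.items():
    for d in(0,90,180,270):
        ph=np.radians(w+d); q=manip.solve_ik([x,y,.079],qdown(ph)); ax=np.array([np.cos(ph),np.sin(ph)])
        f=[min((round(float(np.linalg.norm(obs[o]-(np.array([x,y])+s*.0555*ax))),3),o) for o in obs if o!=k) for s in(1,-1)]
        print(k,d,None if q is None else np.array(q),f)
E
```

```text
blue [ 0.59  -0.003  0.128] purple [ 0.344 -0.14   0.128] weight [ 0.431 -0.031  0.05 ]
knob 1 0.2 [-0.118  0.483 -0.11   1.834  0.069  0.829  0.056]
knob 1 0.9 [-0.02   0.568 -0.299  1.711  0.205  0.893  0.615]
knob 1 1.55 [-0.044  0.611 -0.366  1.652  0.26   0.927  1.162]
cradle 1 0.079 [-0.735  0.523  0.016  1.875  0.47   1.106 -0.893]
cradle 1 0.15 [-0.771  0.465 -0.001  1.793  0.432  1.251 -0.868]
cradle 1 0.2 [-0.796  0.437 -0.012  1.722  0.411  1.353 -0.855]
knob -1 0.2 [-1.066  0.993  1.352  1.864 -1.049  1.232 -2.182]
knob -1 0.9 [-0.976  0.871  1.128  1.745 -0.875  1.121 -1.683]
knob -1 1.55 [-0.448  0.588  0.194  1.668 -0.137  0.899 -1.673]
cradle -1 0.079 [-0.207  0.626 -0.676  1.857  0.786  1.309  1.983]
cradle -1 0.15 [-0.229  0.575 -0.727  1.773  0.721  1.431  2.021]
cradle -1 0.2 [-0.251  0.55  -0.754  1.703  0.686  1.519  2.042]
A 0 [ 0.086  0.522  0.092  1.867 -0.067  0.755  0.35 ] [(0.11, 'blue'), (0.071, 'B')]
A 90 [ 0.293  0.528 -0.172  1.86   0.125  0.765  1.759] [(0.068, 'blue'), (0.118, 'B')]
A 180 [-0.702  1.068  1.35   1.892 -1.137  1.23  -1.95 ] [(0.071, 'B'), (0.11, 'blue')]
A 270 [-0.062  0.535  0.283  1.873 -0.208  0.762 -1.102] [(0.118, 'B'), (0.068, 'blue')]
B 0 [ 0.071  0.402  0.273  2.095 -0.172  0.665  0.129] [(0.09, 'A'), (0.057, 'purple')]
B 90 [ 0.236  0.392  0.077  2.09  -0.048  0.661  1.586] [(0.092, 'A'), (0.122, 'purple')]
B 180 [-0.658  0.93   1.353  2.114 -1.076  1.096 -2.209] [(0.057, 'purple'), (0.09, 'A')]
B 270 [-0.213  0.459  0.623  2.104 -0.413  0.699 -1.219] [(0.122, 'purple'), (0.092, 'A')]
C 0 [ 0.214  0.694  0.389  1.618 -0.317  0.892  0.47 ] [(0.243, 'A'), (0.17, 'B')]
C 90 [ 0.429  0.663  0.077  1.61  -0.062  0.872  1.849] [(0.168, 'A'), (0.249, 'B')]
C 180 [-0.264  1.179  1.348  1.635 -1.183  1.34  -2.112] [(0.17, 'B'), (0.243, 'A')]
C 270 [ 0.078  0.742  0.597  1.623 -0.493  0.931 -0.969] [(0.249, 'B'), (0.168, 'A')]
```

```bash
python3 - <<'E'
from h import *
np.set_printoptions(precision=3,suppress=True)
a=.2
manip.move_pose(knob(a,.22),qdown(YAW+a+np.pi/2))
manip.servo_line(knob(a,.112),vel=.12)
effector.close(f_grip=6)
print(manip.current_finger_gap(),manip.current_force(),manip.current_clock())
for a in np.linspace(.2,1.54,9)[1:]:
    manip.servo_line(knob(a,.112),ori=qdown(YAW+a+np.pi/2),vel=.12); print(round(a,2),manip.current_force(),manip.current_finger_gap())
print(manip.current_clock(),manip.current_tool_pos())
effector.open_jaws()
manip.servo_line(knob(a,.22),vel=.2)
for n in("side","top"): cv2.imwrite(f"pics/{n}1.png",viewer.get_image(n)[:,:,::-1])
print(manip.current_clock())
E
```

```text
0.01748338304864971 [ 1.897 -0.302 -0.892] 4.3333
0.37 [ 0.665  1.067 -0.098] 0.017859668727310925
0.54 [ 0.918  1.008 -0.28 ] 0.01772443788703124
0.7 [ 0.616  0.593 -0.65 ] 0.017872428765972767
0.87 [ 0.5    1.793 -1.386] 0.018076029163415254
1.04 [ 0.389  0.045 -2.895] 0.017698943170248452
1.2 [ 2.022  0.135 -1.557] 0.017805166132451998
1.37 [ 1.632  1.218 -1.591] 0.017865358243085005
1.54 [ 1.448  1.081 -1.938] 0.017630412683662697
6.8667 [0.624 0.169 0.112]
8.9
```

View pics/side1.png

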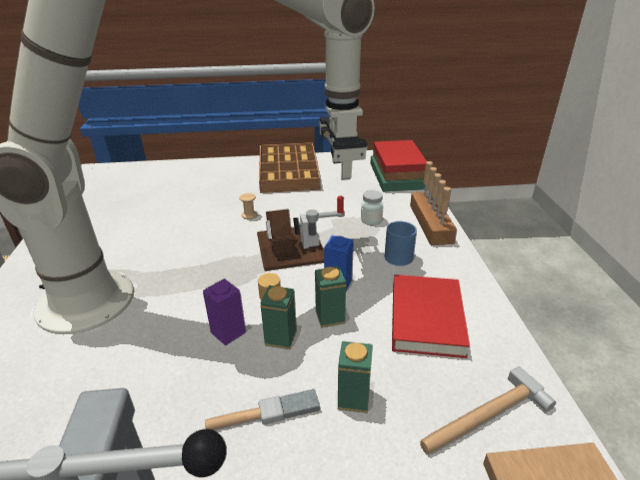

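The knob is now at (340,205) in the side view with the lever pointing away, so it is open. Next I'll weigh the tins.

```bash
cat >> h.py <<'E'
def fz():
    v=[]
    for _ in range(8): manip.sleep(.04); v.append(manip.current_force()[2])
    return np.mean(v)
def weigh(k,d):
    x,y,w=TINS[k]; q=qdown(np.radians(w+d))
    manip.move_pose([x,y,.23],q); manip.servo_line([x,y,.081],vel=.18)
    f0=fz(); effector.close(f_grip=30); g=manip.current_finger_gap()
    manip.servo_line([x,y,.106],vel=.08); manip.sleep(.2); f1=fz()
    print(k,"gap",round(g,4),"dF",round(f1-f0,2),"t",manip.current_clock()); return f0-f1
def putback(k):
    x,y,w=TINS[k]
    manip.servo_line([x,y,.0815],vel=.06); effector.open_jaws(); manip.servo_line([x,y,.23],vel=.25)
E
python3 - <<'E'
from h import *
if weigh('A',0)<3.5:
    putback('A')
    if weigh('B',90)<3.5: putback('B'); print("C by elimination")
print(manip.current_clock())
E
```

```text
A gap 0.0537 dF -5.07 t 13.0167
13.0167
```

Tin A is the full one: 5.1 N lifted, about 0.52 kg, with a gap of 53.7 mm. I'll take it to the cradle.

```bash
python3 - <<'E'
from h import *
np.set_printoptions(precision=3,suppress=True)
x,y,w=TINS['A']
manip.servo_line([x,y,.27],vel=.25)
Q=qcradle(1)
manip.move_pose(cr(.006,.006,.081+.11),Q)
print(manip.current_clock(),manip.current_tool_pos(),cr(.006,.006,.191))
manip.servo_line(cr(.004,.006,.081+.05),vel=.12)
for n in("side","top"): cv2.imwrite(f"pics/{n}2.png",viewer.get_image(n)[:,:,::-1])
a=cv2.imread("pics/side2.png")[130:280,220:400]; b=cv2.imread("pics/top2.png")[190:340,180:360]
cv2.imwrite("pics/c2.png",cv2.resize(np.hstack([a,b]),None,fx=2.2,fy=2.2,interpolation=2))
print(manip.current_clock(),manip.current_force(),manip.current_finger_gap())
E
```

```text
15.2167 [0.462 0.226 0.223] [0.462 0.228 0.223]
15.9667 [-0.33  0.33 -5.15] 0.053908543119808944
```

View pics/c2.png

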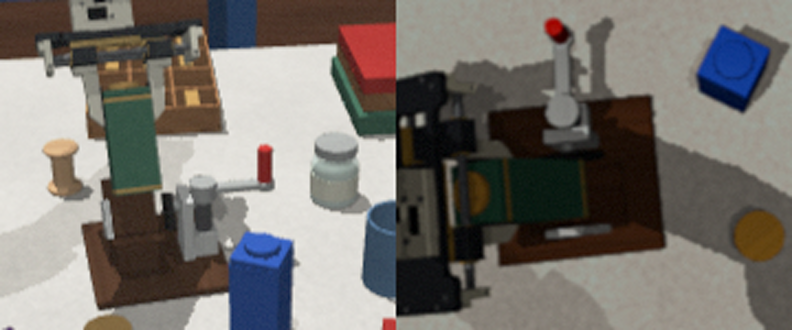

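The tin hangs leaning above the seat, its foot (side crop x about 113–160) between the cheek (105) and the jaw (167). I'll lower it while watching the force.

```bash
python3 - <<'E'
from h import *
np.set_printoptions(precision=3,suppress=True)
manip.servo_line(cr(.003,.006,.081+.01),vel=.1); manip.sleep(.15)
f0=manip.current_force(); print(f0)
for z in (.006,.003,.001,-.001,-.003):
    manip.servo_line(cr(.002,.006,.081+z),vel=.03); manip.sleep(.12)
    df=manip.current_force()-f0; print(z,df,df@ZC,df@XC,df@YC)
    if np.linalg.norm(df)>2: break
for n in("side","top"): cv2.imwrite(f"pics/{n}3.png",viewer.get_image(n)[:,:,::-1])
a=cv2.imread("pics/side3.png")[130:280,220:400]; b=cv2.imread("pics/top3.png")[190:340,180:360]
cv2.imwrite("pics/c3.png",cv2.resize(np.hstack([a,b]),None,fx=2.2,fy=2.2,interpolation=2))
print(manip.current_clock())
E
```

```text
[-0.109 -1.354 -4.75 ]
0.006 [ 0.17   1.251 -1.085] -0.3288223745489955 -1.6008432762113651 0.31679980154024706
0.003 [-0.258  0.836  0.178] 0.5845254394295739 -0.656679518705711 -0.15703182418205588
0.001 [ 0.109  0.504 -0.465] -0.15897051624520595 -0.6546559537711525 0.1683020359665099
-0.001 [-1.923  4.188  8.591] 9.633359684476805 0.4972453517896293 -1.413275327506362
18.2667
```

View pics/c3.png

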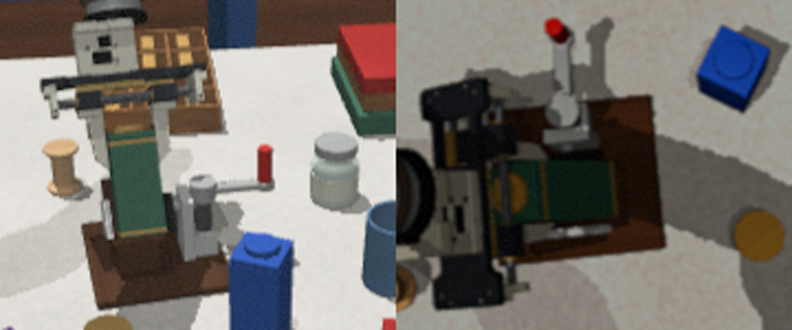

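Floor contact came at the expected depth (9.6 N along the seat axis), and the tin is seated on the floor between cheek and jaw. I'll open, retreat along the tin axis and check.

```bash
python3 - <<'E'
from h import *
effector.open_jaws(); manip.sleep(.5)
manip.servo_line(cr(.002,.006,.2),vel=.2)
manip.sleep(.2)
for n in("side","top"): cv2.imwrite(f"pics/{n}4.png",viewer.get_image(n)[:,:,::-1])
a=cv2.imread("pics/side4.png")[130:280,220:400]; b=cv2.imread("pics/top4.png")[190:340,180:360]
for im,n,o in((a,"side",(220,130)),(b,"top",(180,190))):
    pass
c=cv2.resize(np.hstack([a,b]),None,fx=2.2,fy=2.2,interpolation=2)
for p in [cr(sx*.027,.006+sy*.027,.12) for sx in(-1,1) for sy in(-1,1)]+[cr(.027,.006-.027,0),cr(.027,.006+.027,0)]:
    u=(proj("side",p)-[219.5,129.5])*2.2; v=(proj("top",p)-[179.5-180,189.5])*2.2
    for w in(u,v): cv2.circle(c,tuple(int(i) for i in w),2,(0,0,255),-1)
cv2.imwrite("pics/c4.png",c)
print(manip.current_clock())
E
```

```text
20.6083
```

View pics/c4.png

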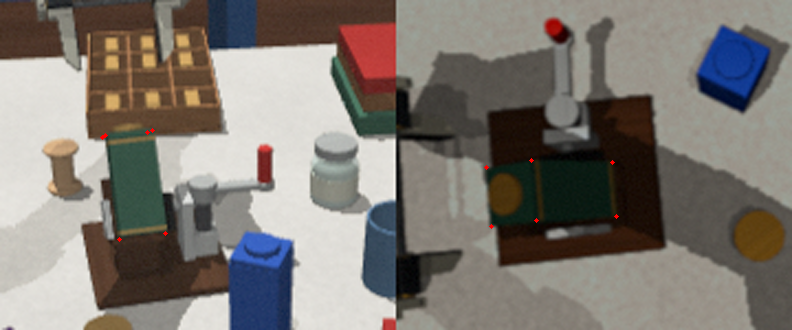

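```bash
python3 - <<'E'
from h import *
S=cv2.imread("pics/side4.png")[175:255,250:350]; c=cv2.resize(S,None,fx=7,fy=7,interpolation=2)
c=cv2.convertScaleAbs(c,alpha=1.6,beta=10)
for p in [cr(.027,.006+sy*.027,z) for z in(0,.12) for sy in(-1,1)]+[cr(-.027,.033,.12),cr(-.027,-.021,.12)]:
    cv2.circle(c,tuple(int(i) for i in (proj("side",p)-[249.5,174.5])*7),3,(0,0,255),-1)
cv2.imwrite("pics/c5.png",c)
E
```

```text
(no output)
```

View pics/c5.png

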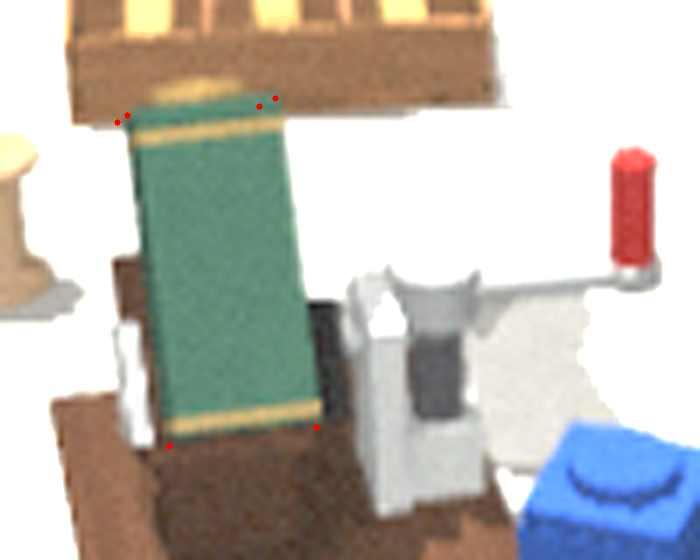

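The tin sits in the seat within about 2 mm of the prediction (foot corners at crop (170,437) and (320,425)). I'll close the lever.

```bash
python3 - <<'E'
from h import *
np.set_printoptions(precision=3,suppress=True)
a=1.54
manip.servo_line(cr(.03,.006,.26),vel=.25)
manip.move_pose(knob(a,.24),qdown(YAW+a+np.pi/2))
manip.servo_line(knob(a,.112),vel=.15)
effector.close(f_grip=10)
print(manip.current_finger_gap(),manip.current_clock())
for a in list(np.linspace(1.54,.02,10)[1:]):
    manip.servo_line(knob(a,.112),ori=qdown(YAW+a+np.pi/2),vel=.1); print(round(a,2),manip.current_force(),manip.current_finger_gap())
manip.sleep(.2)
p=manip.current_tool_pos(); print(p,np.arctan2(p[1]-PIV[1],p[0]-PIV[0])-YAW,manip.current_force())
effector.open_jaws()
manip.servo_line(knob(a,.25),vel=.2); 
manip.move_pose([.5,-.02,.42],qdown(YAW+a+np.pi/2))
manip.sleep(.2)
for n in("side","top"): cv2.imwrite(f"pics/{n}6.png",viewer.get_image(n)[:,:,::-1])
S=cv2.imread("pics/side6.png")
cv2.imwrite("pics/c6.png",cv2.resize(S[175:255,250:350],None,fx=7,fy=7,interpolation=2))
print(manip.current_clock())
E
```

```text
0.017905057325095185 24.925
1.37 [-1.693 -0.462 -0.316] 0.017791069647676783
1.2 [-3.13   1.055  0.987] 0.01787382891327653
1.03 [-3.901  0.888  0.782] 0.017471823839392293
0.86 [-4.096  1.389  0.459] 0.017792715247493714
0.7 [-4.121  2.126  0.848] 0.01763756593238612
0.53 [-3.543  3.004  0.201] 0.017926065947283853
0.36 [-2.64   4.035  0.137] 0.017803348961010868
0.19 [-1.937  4.909 -1.847] 0.017866584717228125
0.02 [ 0.867  4.491 -4.279] 0.017477093866350716
[0.561 0.089 0.112] 0.03700660599493011 [ 1.684  5.064 -3.128]
31.2083
```

View pics/side6.png

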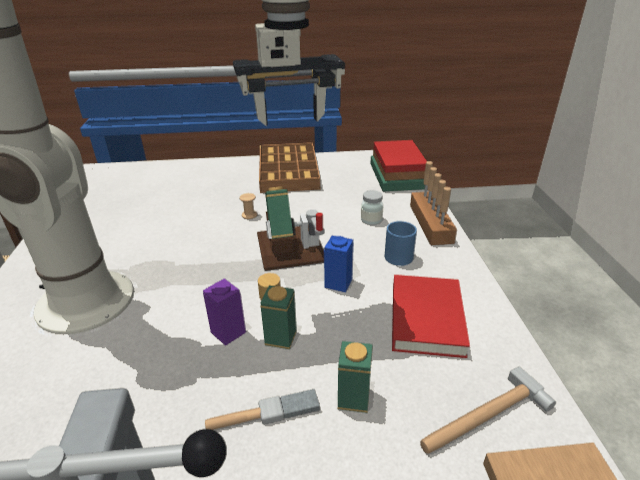

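View pics/c6.png

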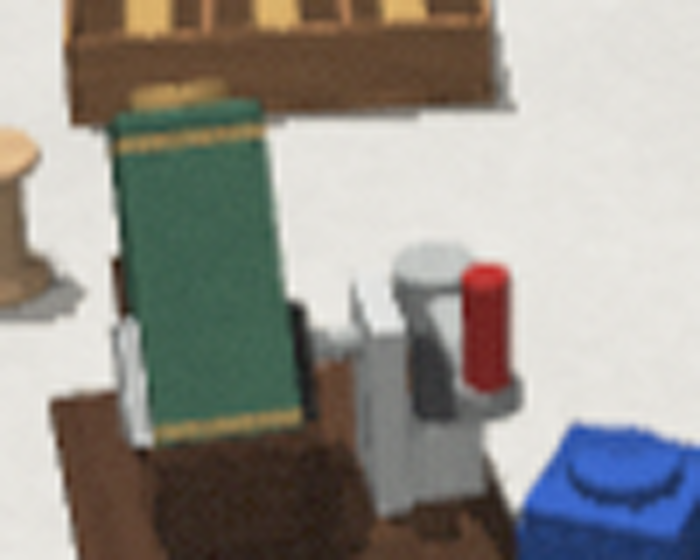

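View pics/top6.png

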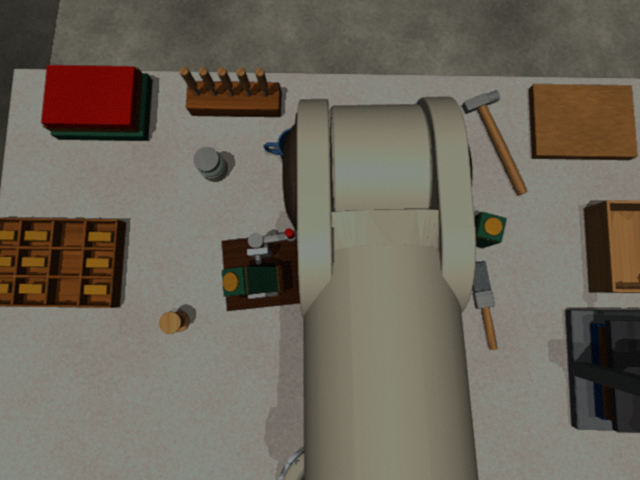

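The tin leans in the cradle with the jaw against it (jaw at crop x about 300), and the remaining green tins stand as before. I'll measure the lever angle from the knob.

```bash
python3 - <<'E'
from h import *
for f in("0","6"):
  for n in("top","side"):
    im=cv2.imread(f"pics/{n}{f}.png")[:,:,::-1].copy()
    for c,s in blobs(im,(0,150,60),(6,255,255),15)[1]+blobs(im,(172,150,60),(180,255,255),15)[1]:
        if s[4]<250 and 200<c[1]<260 and 250<c[0]<360:
            z=.146 if n=="top" else .125
            p=onz(n,*c,z); print(f,n,c,s[4],p[:2],np.linalg.norm(p[:2]-PIV[:2]),np.arctan2(p[1]-PIV[1],p[0]-PIV[0])-YAW)
    if n=="side":
        g=blobs(im,(60,80,25),(95,255,255),150)[1]; print([(c,s[4]) for c,s in g])
E
```

```text
0 top [287.4 226.4] 54 [0.57169723 0.09179305] 0.07416539697581649 0.19234339069413564
0 side [323.6 220. ] 93 [0.57400943 0.09338626] 0.07340550348234527 0.22898153090107543
[(array([395.6, 181. ]), np.int32(445)), (array([330.2, 279.1]), np.int32(243)), (array([277.1, 299.9]), np.int32(265)), (array([330.1, 305.2]), np.int32(757)), (array([277.2, 326.4]), np.int32(869)), (array([354.7, 359.4]), np.int32(392)), (array([352.6, 389.6]), np.int32(896))]
6 top [288.8 232.2] 52 [0.55976093 0.08860951] 0.07457099698908494 0.026127724131473906
6 side [318.8 221.1] 91 [0.56181292 0.08963223] 0.0738872094676694 0.055610614682649384
[(array([395.1, 180.9]), np.int32(442)), (array([278.8, 214.8]), np.int32(791)), (array([277.6, 300.3]), np.int32(223)), (array([277.1, 326.3]), np.int32(870)), (array([354.9, 359.3]), np.int32(397)), (array([352.6, 389.8]), np.int32(895))]
```

The lever reads 0.03 rad in the top view and 0.06 in the side view, both under 0.15. The other two tins have not moved in the picture. I'm handing in.

```bash
python3 - <<'E'
from h import *
manip.hand_in(); print(manip.current_clock())
E
```

```text
the job is handed in; nothing more can be done
the job is handed in; nothing more can be done
```

The full tin is clamped in the leaning cradle with the lever closed, and I handed the job in after about 31 s of robot time. The hand-in gives no verdict, so what follows rests on my own checks.

**What I did:**
- I opened the lever by gripping its knob and turning it to about 1.54 rad.
- I lifted the first tin (top view cap at 387,236). It weighed 5.1 N, about 0.52 kg, so it was the full one, and I never touched the other two tins.
- I set it down in the seat, meeting the floor at the expected depth with about 10 N. I let go, then turned the lever shut.

**Last checks:**
- **Lever:** it reads 0.03 rad in the top view and 0.06 rad in the side view, under the 0.15 limit. The two views differ by calibration error.
- **Clamped tin:** it leans in the seat with the jaw against it. I judged its final position by eye. Before clamping, its foot edge was about 1 pixel (2–3 mm) from prediction in the side view, and its base edge looked very slightly turned.
- **Other tins:** their side-view pixels are unchanged to within half a pixel.
- **Bystanders:** in the side view nothing looks disturbed. The arm hid part of the last top view, so I could not confirm everything from above.

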